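Work a batten past the clamp post into the bay of a casting jig

ROBOT

A 6-joint arm with a two-finger parallel gripper is mounted at the origin on the work surface. World frame = base frame: x ahead of the robot, y to its left, z up, the work surface at z = 0. Lengths are in mm, angles in degrees, forces in N, time in s.
With the tool pointing down it reaches from about 350 to 850 mm from the base axis. Payload 8.1 kg.
Tool frame: the origin (TCP) lies midway between the tips of the shut fingers; the grasp point (between the pads) lies 19 mm behind it; z points along the fingers, y is the line along which they close (so a half turn about z gives the same grasp; the last joint's range is limited). The gripper opens to 85 mm and grips with 20 to 120 N. Pads are 22 mm wide; open, the fingers measure 114 mm over their backs; the gripper's body (76 mm by 85 mm) begins 54 mm behind the grasp point. The pads swing forward as they close: fully open they stand 13 mm farther back than shut.
Start: joints at [61.284, 7.471, 85.268, -0, 87.261, -4.893], TCP at [242.333, 548.89, 191.392] pointing down, gripper open.
Joint ranges: [-169.43, 169.43], [-51.17, 129.36], [1.28, 143.12], [-76.62, 256.62], [0, 156.53], [-152.29, 152.29]. Speed limits (degrees/s): [136.94, 136.94, 159.86, 180, 180, 180].

INTERFACE

Orientations are given as [roll, pitch, yaw] about the fixed x, y, z axes, in that order (R = Rz(yaw) Ry(pitch) Rx(roll)).
In Python, from bench import sense, snapshot, camera_params, hand_in, masks_of, pinpoint gives the robot as it stands.
- The arm moves only by the tool step_arm, never from a script. Its argument "targets" is a list of rows, each an object with "angular": the turn, a rotation vector about the tool's x, y, z scaled (see below), a list of three; "dp": the shift along the tool's x, y, z scaled (see below), a list of three; "fingers": the closure, from 0 (fully open) to 1 (shut). A call has exactly 8 rows; each row is the pose to reach, as a shift and turn from the pose commanded when the call began, along the tool's axes at that moment, turning the shorter way round; what a row does not reach only later rows make up. The controller multiplies each number of a shift by 0.2 m and each number of a turn by 180 degrees. A row lasts 1/8 s, in which the tool goes at most 62.5 mm and 10.7 degrees, less where a joint would pass 70% of its speed; a pose out of reach is approached as far as the arm can. A call with a number of a shift or a turn outside -1 to 1 is refused whole. A call with a gripper value outside its range is refused whole. The fingers move at their own pace and stop on an object; "newtons" is the grip in N (left out, the last holds). Time passes only in rows, so rows that repeat a pose let the fingers close, or fill a call up. It gives the time, the measured TCP pose, the force, the opening and the grip force at its end, in the units of the state.
- sense(): the state, without advancing time (a new reading comes with each control period).
- snapshot(name): name is "scene" or "side" or "wrist"; returns the picture (480x640x3 uint8, blue, green, red); there is no depth.
- camera_params(name): a dict with "vfov" (degrees; the focal length in pixels is half the picture's height over the tangent of half this angle, whatever the lens; pixels are square), "cx", "cy" (the principal point, pixels), "D" ([k1, k2, p1, p2, k3] as OpenCV has them; the pictures are not rectified), "R" (3x3) and "t" (3): a world point X has camera coordinates R X + t. Camera axes: x right, y down, z forward; pixel columns grow to the right and rows downward; lengths in mm; the calibration is good to about 2 mm. A picture is of the moment at which its call begins: read the wrist's pose just before it. camera_params takes no time and is no camera call; for the wrist camera it gives the pose at the moment of the call.
- hand_in(): hands the job in; it is judged then, once.
Trained networks look in the newest picture that a camera, given by its name, has taken for a name from the list of things; names that differ only in an ending like _2 or _b are one class to them, and where a whole thing is asked for, a point or a joint stands for the part that bears it (a point fixed in the world has none). Each returns a list of dicts, best first, with "conf" (0 to 1); they miss things now and then, are a little off and sometimes report something else, mostly with a low value. They report only what shows in the picture. A call takes as long as a camera call.
- masks_of(camera, label): "pixels" (480x640 bool, what is visible of it) and "at" ([column, row] in pixels, amid what is visible of it).
- pinpoint(camera, label): "at" ([column, row] in pixels: a listed point, or the origin of a listed thing).
The state is a dict: "time": time; "joint_pos": joint angles; "qd": joint speeds; "joint_efforts": joint torques, N m; "tool_pos": TCP position; "tcp_rot": TCP orientation; "ft_force": force on the tool from outside, world axes, zero at the start; "wrist_torque": the same for the moment, N m; "finger_gap": finger opening in mm; "grip_force": force on a finger pad.
Only numpy, scipy, OpenCV 4.12 (cv2) and the standard library are available. Lean on these libraries where they do the work, as an engineer would, in place of code of your own. Each camera call takes 0.05 s, during which the arm holds its last target. There are 200 camera calls.

TASK

Push the loose wooden batten that lies in front of the three-sided aluminium bay into that bay, working it round behind the steel post that stands in the bay's mouth, until the batten lies flat on the bench, flush along the bay's back rail. Push it along the bench with the fingers only: do not lift it or tip it over, and leave the small black bottle and the tin beside the bay, and the brush and the spatula, where they are.

Things in the scene. Friction and masses are not known exactly. Their poses are not given: they have to be found in the camera images.
- batten: Loose plain timber batten, 260 long x 32 wide x 30 high, 110 to 230 g. Origin: centre of its underside (height 0 on the bench). Long axis is its y, z up. It starts in front of the bay (robot side), roughly parallel to it, and slides on the bench. Its ends are alike.
- bay: Fixed aluminium bay, open at the top and towards the robot, no floor (the batten slides in on the bench). Origin: on the bench, middle of the mouth; x points into the bay, y along it, z up. Back rail's front face at x = 80 (20 thick, 340 long); end walls' inner faces at y = +150 and -150, from x = 0 to 80, 20 thick; all 30 high.
- post: Fixed upright steel post, 20 dia x 65 high, in the bay's mouth at bay x = 0, y = +80 to +90 or -80 to -90 (the disc on the other side is flush, no obstacle). Origin: centre of its foot. It leaves 220 to 230 to the far end wall, so the batten enters only with the end nearer the post slid at an angle behind it first; 70 free between post and back rail.
- dropper: Bystander: small black dropper bottle, 32 dia x 70 high, upright beside one end of the bay, outside it. Origin: centre of its underside.
- tin: Bystander: small tin with a blue band, 56 dia x 50 high, upright beside one end of the bay, outside it. Origin: centre of its underside.
- brush: Bystander: brush about 200 long lying flat well to the robot's left. Origin: middle of its length, on the bench.
- spatula: Bystander: spatula about 200 long lying flat well to the robot's right. Origin: middle of its length, on the bench.

How it is judged:
By the outcome, as a careful person would: the job done as asked, in the order asked, and still so for the second after the job is handed in, with the robot touching nothing.
It also fails if it takes over 72 s, if anything falls off the work surface, if the arm or the gripper's body presses on something with over 40 N, if the wrist force passes 120 N, or if a joint passes its speed limit or range.

## Working session

There is one attempt and no reset: what is moved stays moved. The work goes in short steps, Python scripts to look and compute and a tool call to move; the robot and the scene stay as the last step left them, time stands still between calls to the robot, and variables do not carry over. Pictures are saved under pics/ and viewed, at most 10 in all, crops included, and the job is handed in when it is done.

Besides the shell and the picture viewer there is one more tool, called after ">>>" as a command line: name --argument value ..., lists and objects as JSON in quotes. step_arm: Moves the arm, as the interface text tells. Its arguments: {"type":"object","properties":{"targets":{"type":"array","items":{"type":"object","properties":{"angular":{"type":"array","items":{"type":"number","minimum":-1,"maximum":1}},"dp":{"type":"array","items":{"type":"number","minimum":-1,"maximum":1}},"fingers":{"type":"number"}}}},"newtons":{"type":"number"}},"required":["targets"]}

```bash
mkdir -p pics; cat > h.py <<'E'
import numpy as np, cv2
from bench import *
def K(p):
    f=240/np.tan(np.radians(p['vfov']/2)); return np.array([[f,0,p['cx']],[0,f,p['cy']],[0,0,1.]])
def ray(cam,uv,z):
    p=camera_params(cam); R=np.array(p['R']);t=np.array(p['t'])
    n=cv2.undistortPoints(np.array(uv,float).reshape(-1,1,2),K(p),np.array(p['D'],float)).reshape(-1,2)
    d=np.c_[n,np.ones(len(n))]@R; c=-R.T@t
    return c+d*((z-c[2])/d[:,2])[:,None]
def proj(cam,X):
    p=camera_params(cam); 
    return cv2.projectPoints(np.array(X,float).reshape(-1,1,3),cv2.Rodrigues(np.array(p['R'],float))[0],np.array(p['t'],float),K(p),np.array(p['D'],float))[0].reshape(-1,2)
E
python3 - <<'E'
from h import *
s=sense(); print({k:np.round(s[k],2) for k in('time','tool_pos','tcp_rot')})
for c in('scene','side'):
    cv2.imwrite(f'pics/{c}0.png',snapshot(c))
    p=camera_params(c); print(c,'cam at',np.round(-np.array(p['R']).T@p['t']))
    for n in('batten','bay','post','dropper','tin','brush','spatula'):
        r=pinpoint(c,n)[:2]
        for q in r: print(n,np.round(q['conf'],2),np.round(q['at']),np.round(ray(c,[q['at']],0))[0])
    m=masks_of(c,'batten')
    if m:
        b=cv2.minAreaRect(np.argwhere(m[0]['pixels'])[:,::-1].astype(np.float32)); pts=cv2.boxPoints(b)
        print('mask',pts.round(),ray(c,pts,30).round())
print(sense()['time'])
E
```

```text
{'time': np.float64(0.0), 'tool_pos': array([242.05, 548.34, 190.36]), 'tcp_rot': array([-1.7990e+02, -1.0000e-02,  1.5618e+02])}
scene cam at [1376. -486.  682.]
batten 0.56 [295. 240.] [512.  -5.  -0.]
batten 0.31 [344. 248.] [592.  74.  -0.]
post 0.66 [344. 249.] [595.  71.   0.]
dropper 0.69 [224. 318.] [ 666. -246.    0.]
brush 0.83 [422. 184.] [449. 423.   0.]
spatula 0.71 [100. 306.] [ 515. -440.    0.]
mask [[234. 243.]
 [341. 210.]
 [346. 229.]
 [240. 261.]] [[ 490. -144.   30.]
 [ 494.  129.   30.]
 [ 568.   95.   30.]
 [ 558. -162.   30.]]
side cam at [ -71. -707.  968.]
dropper 0.76 [402. 288.] [ 668. -245.    0.]
tin 0.8 [284. 204.] [649. 211.   0.]
brush 0.62 [186. 196.] [443. 440.   0.]
spatula 0.71 [420. 372.] [ 514. -435.    0.]
mask [[258. 241.]
 [269. 228.]
 [336. 288.]
 [325. 300.]] [[ 475.  109.   30.]
 [ 528.  129.   30.]
 [ 521. -150.   30.]
 [ 473. -162.   30.]]
0.9
```

View pics/scene0.png

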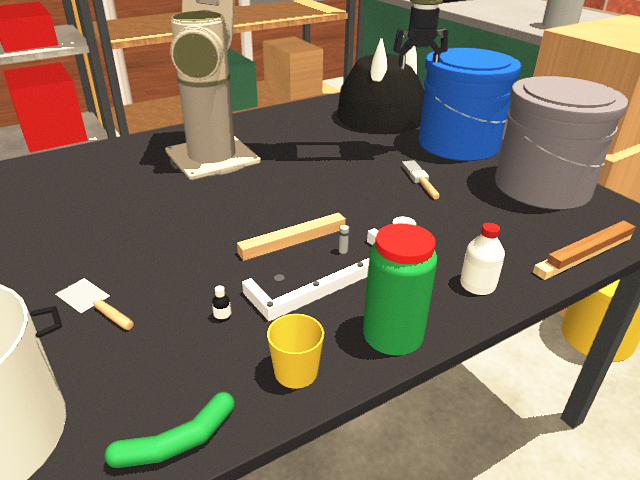

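View pics/side0.png

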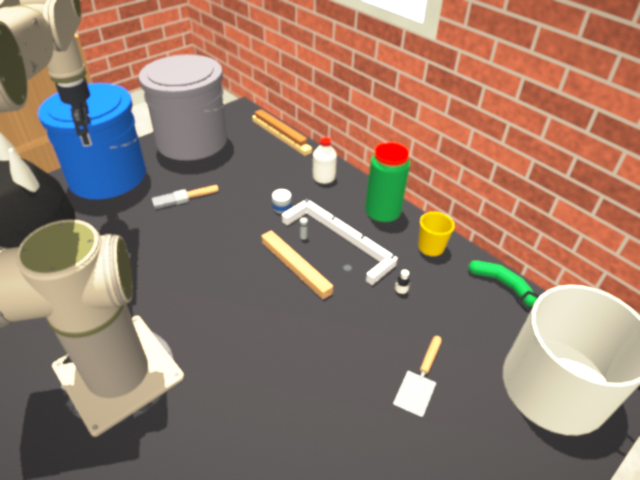

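The scene view shows the batten at about (293,237) in front of the white bay, whose back rail runs from (265,308) to (370,270). The grey post is at (344,240), on the robot's left, and the flush disc is at (279,278). The side view agrees: batten (297,264), post (303,230), disc (347,267), tin left at (282,203), dropper right at (402,285). Next I'll go overhead for a precise wrist view.

>>> step_arm --targets '[{"dp":[-0.9,-0.9,-0.7],"angular":[0,0,-0.132],"fingers":0},{"dp":[-0.9,-0.9,-0.7],"angular":[0,0,-0.132],"fingers":0},{"dp":[-0.9,-0.9,-0.7],"angular":[0,0,-0.132],"fingers":0},{"dp":[-0.9,-0.9,-0.7],"angular":[0,0,-0.132],"fingers":0},{"dp":[-0.9,-0.9,-0.7],"angular":[0,0,-0.132],"fingers":0},{"dp":[-0.9,-0.9,-0.7],"angular":[0,0,-0.132],"fingers":0},{"dp":[-0.9,-0.9,-0.7],"angular":[0,0,-0.132],"fingers":0},{"dp":[-0.9,-0.9,-0.7],"angular":[0,0,-0.132],"fingers":0}]'

```text
time: 1.9
tool_pos: [333.6, 312.1, 330.3]
tcp_rot: [-179.9, -0.1, -180.0]
ft_force: [-0.6, 0.3, -1.3]
finger_gap: 85.4
grip_force: 0.0
```

>>> step_arm --targets '[{"dp":[-0.6,-1,-0.2],"fingers":0},{"dp":[-0.6,-1,-0.2],"fingers":0},{"dp":[-0.6,-1,-0.2],"fingers":0},{"dp":[-0.6,-1,-0.2],"fingers":0},{"dp":[-0.6,-1,-0.2],"fingers":0},{"dp":[-0.6,-1,-0.2],"fingers":0},{"dp":[-0.6,-1,-0.2],"fingers":0},{"dp":[-0.6,-1,-0.2],"fingers":0}]'

```text
validation failed for argument at $.ta...
```

>>> step_arm --targets '[{"dp":[0,-0.6,0],"fingers":0},{"dp":[0,-0.6,0],"fingers":0},{"dp":[0,-0.6,0],"fingers":0},{"dp":[0,-0.6,0],"fingers":0},{"dp":[0,-0.6,0],"fingers":0},{"dp":[0,-0.6,0],"fingers":0},{"dp":[0,-0.6,0],"fingers":0},{"dp":[0,-0.6,0],"fingers":0}]'

```text
validation failed for argument at $.ta...
```

```bash
python3 - <<'E'
from h import *
s=sense(); print({k:np.round(s[k],2) for k in('time','tool_pos','tcp_rot','joint_pos')})
c='wrist'
cv2.imwrite(f'pics/w0.png',snapshot(c))
p=camera_params(c); print(c,'cam at',np.round(-np.array(p['R']).T@p['t']),np.round(p['R'],2).tolist())
for n in('batten','bay','post','dropper','tin'):
    for q in pinpoint(c,n)[:2]: print(n,np.round(q['conf'],2),np.round(q['at']),np.round(ray(c,[q['at']],0))[0])
for n in ('batten','bay'):
  m=masks_of(c,n)
  if m:
    pts=cv2.boxPoints(cv2.minAreaRect(np.argwhere(m[0]['pixels'])[:,::-1].astype(np.float32)))
    print('mask',n,pts.round().tolist(),ray(c,pts,30).round().tolist())
E
```

```text
{'time': np.float64(1.9), 'tool_pos': array([333.58, 312.06, 330.25]), 'tcp_rot': array([-1.7995e+02, -1.0000e-01, -1.7999e+02]), 'joint_pos': array([ 3.6640e+01, -1.5520e+01,  9.2860e+01,  1.0000e-02,  1.0277e+02,
       -5.3360e+01])}
wrist cam at [251. 312. 513.] [[-0.0, 1.0, -0.0], [0.95, 0.0, 0.32], [0.32, -0.0, -0.95]]
batten 0.98 [120. 286.] [508. -14.   0.]
dropper 0.92 [ 10. 361.] [ 661. -250.    0.]
dropper 0.4 [258. 353.] [638. 207.   0.]
tin 0.57 [255. 352.] [637. 203.   0.]
mask batten [[31.0, 301.0], [32.0, 274.0], [201.0, 280.0], [200.0, 307.0]] [[520.0, -145.0, 30.0], [474.0, -131.0, 30.0], [483.0, 133.0, 30.0], [529.0, 126.0, 30.0]]
mask bay [[25.0, 342.0], [231.0, 332.0], [234.0, 390.0], [28.0, 400.0]] [[599.0, -178.0, 30.0], [576.0, 172.0, 30.0], [694.0, 166.0, 30.0], [723.0, -210.0, 30.0]]
```

View pics/w0.png

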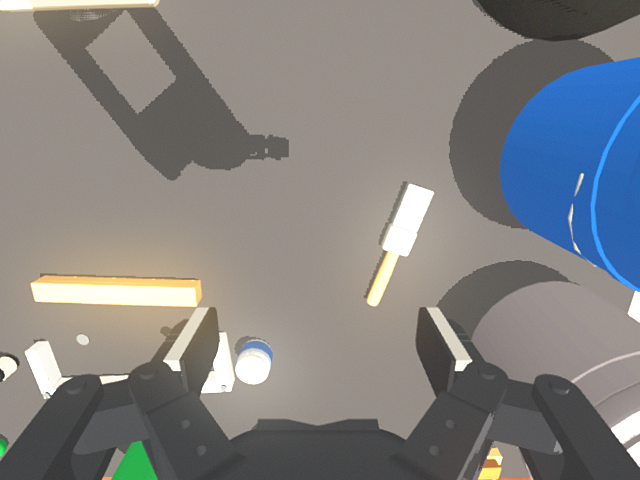

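The wrist view shows the batten at (116,292), the disc at (82,340) and the bay partly hidden behind the left finger. The tin is at (253,362). "angular" turns out to be required in every row, so I'll carry on overhead with it included.

>>> step_arm --targets '[{"dp":[-1,-1,0],"angular":[0,0,0],"fingers":0},{"dp":[-1,-1,0],"angular":[0,0,0],"fingers":0},{"dp":[-1,-1,0],"angular":[0,0,0],"fingers":0},{"dp":[-1,-1,0],"angular":[0,0,0],"fingers":0},{"dp":[-1,-1,0],"angular":[0,0,0],"fingers":0},{"dp":[-1,-1,0],"angular":[0,0,0],"fingers":0},{"dp":[-1,-1,0],"angular":[0,0,0],"fingers":0},{"dp":[-1,-1,0],"angular":[0,0,0],"fingers":0}]'

```text
time: 3.3
tool_pos: [533.6, 112.3, 331.7]
tcp_rot: [180.0, 0.0, -180.0]
ft_force: [-0.1, 0.3, 0.5]
finger_gap: 85.2
grip_force: 0.0
```

>>> step_arm --targets '[{"dp":[0,-0.56,-0.15],"angular":[0,0,0],"fingers":0},{"dp":[0,-0.56,-0.15],"angular":[0,0,0],"fingers":0},{"dp":[0,-0.56,-0.15],"angular":[0,0,0],"fingers":0},{"dp":[0,-0.56,-0.15],"angular":[0,0,0],"fingers":0},{"dp":[0,-0.56,-0.15],"angular":[0,0,0],"fingers":0},{"dp":[0,-0.56,-0.15],"angular":[0,0,0],"fingers":0},{"dp":[0,-0.56,-0.15],"angular":[0,0,0],"fingers":0},{"dp":[0,-0.56,-0.15],"angular":[0,0,0],"fingers":0}]'

```text
time: 4.3
tool_pos: [533.9, -0.4, 361.3]
tcp_rot: [180.0, -0.0, 180.0]
ft_force: [-0.2, -0.4, 0.4]
finger_gap: 85.3
grip_force: 0.0
```

```bash
python3 - <<'E'
from h import *
s=sense(); print({k:np.round(s[k],2) for k in('time','tool_pos','tcp_rot','joint_pos')})
c='wrist'
im=snapshot(c);cv2.imwrite(f'pics/w1.png',im)
p=camera_params(c); print(c,'cam at',np.round(-np.array(p['R']).T@p['t']))
for n in('batten','bay','post','dropper','tin'):
    for q in pinpoint(c,n)[:2]: print(n,np.round(q['conf'],2),np.round(q['at']),np.round(ray(c,[q['at']],0))[0])
for n in ('batten','bay','post'):
  m=masks_of(c,n)
  if m:
    np.save(f'{n}_m.npy',m[0]['pixels'])
    pts=cv2.boxPoints(cv2.minAreaRect(np.argwhere(m[0]['pixels'])[:,::-1].astype(np.float32)))
    print('mask',n,pts.round().tolist(),ray(c,pts,30).round().tolist())
E
```

```text
{'time': np.float64(4.3), 'tool_pos': array([ 5.3391e+02, -4.0000e-01,  3.6127e+02]), 'tcp_rot': array([ 1.8000e+02, -1.0000e-02,  1.7996e+02]), 'joint_pos': array([ -5.55,  -3.04,  78.5 ,  -0.  , 104.55, -95.51])}
wrist cam at [451.  -1. 544.]
batten 0.74 [312. 159.] [508.  -9.   0.]
post 0.74 [359. 215.] [596.  66.   0.]
post 0.7 [171. 253.] [ 661. -246.    0.]
dropper 0.91 [173. 254.] [ 663. -244.    0.]
tin 0.77 [442. 238.] [635. 206.   0.]
mask batten [[221.0, 169.0], [222.0, 144.0], [401.0, 150.0], [400.0, 175.0]] [[519.0, -141.0, 30.0], [483.0, -137.0, 30.0], [492.0, 120.0, 30.0], [527.0, 121.0, 30.0]]
mask bay [[198.0, 227.0], [418.0, 213.0], [422.0, 278.0], [203.0, 292.0]] [[608.0, -184.0, 30.0], [585.0, 152.0, 30.0], [694.0, 169.0, 30.0], [719.0, -190.0, 30.0]]
mask post [[354.0, 213.0], [367.0, 210.0], [372.0, 234.0], [358.0, 237.0]] [[585.0, 55.0, 30.0], [580.0, 75.0, 30.0], [618.0, 84.0, 30.0], [623.0, 63.0, 30.0]]
```

View pics/w1.png

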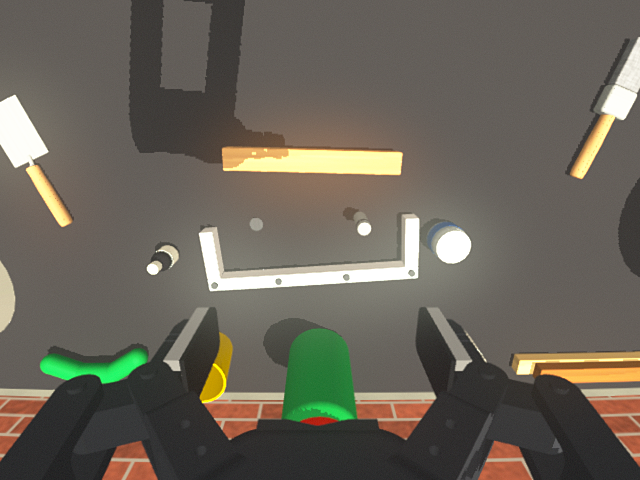

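The overhead view is clear. The batten runs from (222,158) to (402,163), the bay corners are at (203,230), (213,290), (418,278) and (410,215), the post foot is at about (357,222) and the disc at (256,224). I'll fit poses from the silhouettes.

```bash
cat >> h.py <<'E'
from scipy.optimize import minimize
def T(pose,P):
    x,y,a=pose; a=np.radians(a); P=np.array(P,float); c,s=np.cos(a),np.sin(a)
    return np.c_[x+c*P[:,0]-s*P[:,1], y+s*P[:,0]+c*P[:,1], P[:,2]]
def box(x0,x1,y0,y1,z1): return [[x,y,z] for x in(x0,x1) for y in(y0,y1) for z in(0,z1)]
BAY=[box(80,100,-170,170,30),box(0,80,150,170,30),box(0,80,-170,-150,30)]
BAT=[box(-16,16,-130,130,30)]
a=np.linspace(0,2*np.pi,24)
POST=[[[10*np.cos(t),10*np.sin(t),z] for t in a for z in(0,65)]]
def sil(cam,parts,pose,S=4):
    im=np.zeros((480*S,640*S),np.uint8)
    for b in parts:
        q=proj(cam,T(pose,b)); h=cv2.convexHull((q*S+S/2).astype(np.float32)).round().astype(np.int32)
        cv2.fillConvexPoly(im,h,255)
    return cv2.resize(im,(640,480),interpolation=cv2.INTER_AREA)/255.
def fit(cam,parts,mask,p0,rot=True):
    f=lambda p:np.abs(sil(cam,parts,[*p[:2],p[2]*.2 if rot else 0])-mask).sum()
    p0=[p0[0],p0[1],p0[2]*5] if rot else list(p0[:2])
    n=len(p0); best=None
    for k in range(2):
        r=minimize(f,p0,method='Nelder-Mead',options=dict(initial_simplex=np.vstack([p0,np.array(p0)+np.eye(n)*(12 if k==0 else -5)]),xatol=.05,fatol=.5)); p0=r.x
    return (np.array([p0[0],p0[1],p0[2]*.2]) if rot else np.array(p0)), r.fun/mask.sum()
def batten(cam='wrist',p0=None):
    snapshot(cam); m=masks_of(cam,'batten')[0]['pixels']
    return fit(cam,BAT,m,p0)
E
python3 - <<'E'
from h import *
m={n:np.load(n+'_m.npy') for n in('batten','bay','post')}
print('batten',fit('wrist',BAT,m['batten'],[506,-8,2]))
b,e=fit('wrist',BAY,m['bay'],[590,-8,-3]);print('bay',b,e)
p,e=fit('wrist',POST,m['post'],[597,68],False);print('post',p,e)
print(T([0,0,-b[2]],[[p[0]-b[0],p[1]-b[1],0]]))
# independent check of disc and scene-cam
print('disc',ray('wrist',[[256,224]],0))
im=cv2.imread('pics/w1.png')
for parts,po in((BAT,fit('wrist',BAT,m['batten'],[506,-8,2])[0]),(BAY,b),(POST,[*p,0])):
    for q in parts: cv2.polylines(im,[cv2.convexHull(proj('wrist',T(po,q)).astype(np.float32)).round().astype(np.int32)],True,(0,0,255),1)
cv2.imwrite('pics/ov.png',cv2.resize(im[130:310,140:480],None,fx=2.3,fy=2.3,interpolation=cv2.INTER_CUBIC))
E
```

```text
batten (array([506.62447422,  -9.21592133,  -1.59797174]), np.float64(0.04197098224632642))
bay [604.43973974 -15.97589052   3.88862697] 0.043388655976718385
post [599.42646837  67.18991375] 0.11186863437954686
[[ 0.63834671 83.31432292  0.        ]]
disc [[ 611.14520645 -100.30410606    0.        ]]
```

View pics/ov.png

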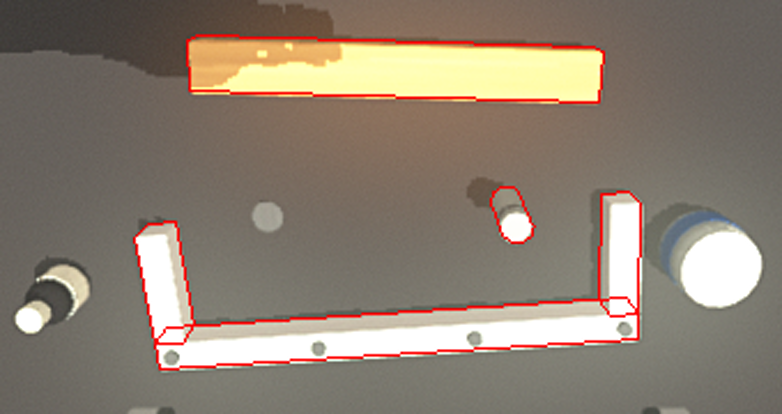

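The outlines fit to about 1 mm. The bay is at (604.4,-16,3.9°), the post at bay (0.6,+83) and the batten at (506.6,-9.2,-1.6°). The plan has four parts:
- **A:** push the left end about 90 mm to the right.
- **B:** push forward and turn to about 22° with the open fingers.
- **C:** push the right end so the left tip goes behind the post.
- **D:** swing the batten in and press it flush.

>>> step_arm --targets '[{"dp":[0.115,0.775,1],"angular":[0,0,0.009],"fingers":1},{"dp":[0.115,0.775,1],"angular":[0,0,0.009],"fingers":1},{"dp":[0.115,0.775,1],"angular":[0,0,0.009],"fingers":1},{"dp":[0.115,0.775,1],"angular":[0,0,0.009],"fingers":1},{"dp":[0.115,0.775,1],"angular":[0,0,0.009],"fingers":1},{"dp":[0.115,0.775,1],"angular":[0,0,0.009],"fingers":1},{"dp":[0.115,0.775,1],"angular":[0,0,0.009],"fingers":1},{"dp":[0.115,0.775,1],"angular":[0,0,0.009],"fingers":1}]'

```text
time: 5.75
tool_pos: [512.5, 153.7, 163.2]
tcp_rot: [180.0, 0.2, 178.2]
ft_force: [0.5, -0.5, 0.4]
finger_gap: -0.0
grip_force: 0.0
```

>>> step_arm --targets '[{"dp":[0,0,0.2],"angular":[0,0,0],"fingers":1},{"dp":[0,0,0.4],"angular":[0,0,0],"fingers":1},{"dp":[0,0,0.6],"angular":[0,0,0],"fingers":1},{"dp":[0,0,0.7],"angular":[0,0,0],"fingers":1},{"dp":[0,0,0.76],"angular":[0,0,0],"fingers":1},{"dp":[0,0,0.765],"angular":[0,0,0],"fingers":1},{"dp":[0,0,0.765],"angular":[0,0,0],"fingers":1},{"dp":[0,0,0.765],"angular":[0,0,0],"fingers":1}]'

```text
time: 6.75
tool_pos: [512.2, 154.5, 9.7]
tcp_rot: [180.0, 0.1, 178.3]
ft_force: [-0.1, 0.1, 0.1]
finger_gap: 0.1
grip_force: 0.0
```

>>> step_arm --targets '[{"dp":[0,-0.08,0],"angular":[0,0,0],"fingers":1},{"dp":[0,-0.15,0],"angular":[0,0,0],"fingers":1},{"dp":[0,-0.23,0],"angular":[0,0,0],"fingers":1},{"dp":[0,-0.32,0],"angular":[0,0,0],"fingers":1},{"dp":[0,-0.41,0],"angular":[0,0,0],"fingers":1},{"dp":[0,-0.48,0],"angular":[0,0,0],"fingers":1},{"dp":[0,-0.52,0],"angular":[0,0,0],"fingers":1},{"dp":[0,-0.54,0],"angular":[0,0,0],"fingers":1}]'

```text
time: 7.75
tool_pos: [508.0, 45.9, 8.4]
tcp_rot: [180.0, 0.0, 178.3]
ft_force: [0.1, -0.6, -0.2]
finger_gap: 0.1
grip_force: 0.0
```

```bash
cat >> h.py <<'E'
BAYP=np.array([604.44,-15.98,3.89])
def bayf(w):
    return np.r_[T([0,0,-BAYP[2]],[[w[0]-BAYP[0],w[1]-BAYP[1],0]])[0,:2], w[2]-BAYP[2]]
def look(p0,cams=('wrist','scene','side')):
    for c in cams:
        snapshot(c); m=masks_of(c,'batten')
        if not m: print(c,'none'); continue
        w,e=fit(c,BAT,m[0]['pixels'],p0); print(c,round(m[0]['conf'],2),'px',m[0]['pixels'].sum(),'world',w.round(1),'err',round(e,2),'bay',bayf(w).round(1))
    s=sense(); print(s['time'],np.round(s['tool_pos'],1),np.round(s['tcp_rot'],1),np.round(s['ft_force'],1))
E
python3 -c "
from h import *
look([504,-97,-1.6])"
```

```text
wrist 0.98 px 32747 world [507.7  -9.1  -1.4] err 0.05 bay [-96.1  13.4  -5.3]
scene 0.76 px 2064 world [507.6 -10.9  -1.5] err 0.06 bay [-96.3  11.7  -5.4]
side 0.74 px 1198 world [508.7  -6.9  -2.1] err 0.18 bay [-94.9  15.6  -6. ]
8.05 [507.9  46.8   8.4] [180.   -0.  178.3] [-0.8 -0.1  0.3]
```

```bash
python3 -c "
from h import *
a=snapshot('wrist');b=snapshot('scene')[150:330,180:420];b=cv2.resize(b,(640,480))
cv2.imwrite('pics/c1.png',cv2.resize(np.hstack([a,b]),(800,300)))"
```

```text
(no output)
```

View pics/c1.png

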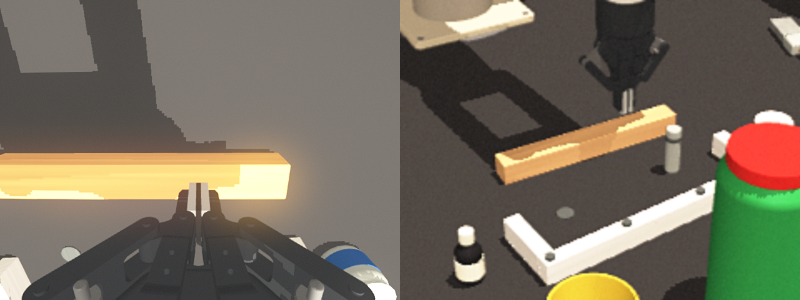

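The fingers appear to hover over the batten: the tips are at wrist (317,293) and scene (316,219), the batten hasn't moved, and there is no contact force. I'll check the real tip height against the reported TCP.

```bash
python3 -c "
from h import *
s=sense();p=np.array(s['tool_pos']);print(p)
for c in('wrist','scene','side'):
  for z in(0,15,30,45,60): print(c,z,proj(c,[p+[0,0,z]]).round().tolist())
P=[]
for c,uv in(('wrist',[317,293]),('scene',[316,219])):
  q=camera_params(c); n=cv2.undistortPoints(np.array([[uv]],float),K(q),np.array(q['D'],float)).reshape(2,1); P.append((np.c_[q['R'],q['t']],n))
X=cv2.triangulatePoints(P[0][0],P[1][0],P[0][1],P[1][1]);print((X[:3]/X[3]).T)
b=snapshot('scene')[170:250,270:370];a=snapshot('side')[200:320,230:360]
cv2.imwrite('pics/c2.png',np.hstack([cv2.resize(b,(400,320),interpolation=2),cv2.resize(a,(347,320),interpolation=2)]))
"
```

```text
[507.9062845   46.75138775   8.35673854]
wrist 0 [[317.0, 273.0]]
wrist 15 [[317.0, 285.0]]
wrist 30 [[318.0, 298.0]]
wrist 45 [[318.0, 314.0]]
wrist 60 [[318.0, 334.0]]
scene 0 [[314.0, 230.0]]
scene 15 [[314.0, 225.0]]
scene 30 [[314.0, 219.0]]
scene 45 [[314.0, 214.0]]
scene 60 [[314.0, 208.0]]
side 0 [[282.0, 253.0]]
side 15 [[282.0, 249.0]]
side 30 [[282.0, 245.0]]
side 45 [[282.0, 241.0]]
side 60 [[282.0, 237.0]]
[[506.99135999  49.02543642  37.12300193]]
```

View pics/c2.png

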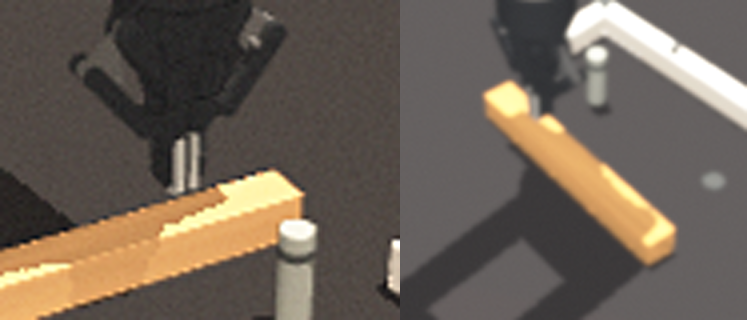

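Triangulation puts the closed tips at z≈37 while the TCP reads 8, so the fingers passed just above the batten without touching it. The tool's z reading is biased by about 28 mm. I'll back off the end and lower carefully, watching the force.

>>> step_arm --targets '[{"dp":[0,0.2,0],"angular":[0,0,0],"fingers":1},{"dp":[0,0.4,0],"angular":[0,0,0],"fingers":1},{"dp":[0,0.54,0],"angular":[0,0,0],"fingers":1},{"dp":[0,0.54,0],"angular":[0,0,0],"fingers":1},{"dp":[0,0.54,0.02],"angular":[0,0,0],"fingers":1},{"dp":[0,0.54,0.04],"angular":[0,0,0],"fingers":1},{"dp":[0,0.54,0.06],"angular":[0,0,0],"fingers":1},{"dp":[0,0.54,0.07],"angular":[0,0,0],"fingers":1}]'

```text
time: 9.25
tool_pos: [510.8, 153.8, -6.1]
tcp_rot: [-180.0, -0.0, 178.3]
ft_force: [1.0, -0.5, -0.2]
finger_gap: -0.1
grip_force: 0.0
```

```bash
python3 -c "
from h import *
s=sense();p=np.array(s['tool_pos']);print(p,s['ft_force'])
for c in('wrist','scene'):
  for z in(0,15,30,45): print(c,z,proj(c,[p+[0,0,z]]).round().tolist())
q=proj('scene',[p])[0].astype(int); w=proj('wrist',[p])[0].astype(int)
b=snapshot('scene')[q[1]-40:q[1]+20,q[0]-40:q[0]+40];a=snapshot('wrist')[w[1]-60:w[1]+60,w[0]-80:w[0]+80]
print(q,w)
cv2.imwrite('pics/c3.png',np.hstack([cv2.resize(b,(400,300),interpolation=2),cv2.resize(a,(400,300),interpolation=2)]))
"
```

```text
[510.84676673 153.76840861  -6.12972663] [ 0.98511441 -0.48490065 -0.24509573]
wrist 0 [[317.0, 273.0]]
wrist 15 [[317.0, 285.0]]
wrist 30 [[317.0, 298.0]]
wrist 45 [[317.0, 314.0]]
scene 0 [[353.0, 223.0]]
scene 15 [[353.0, 218.0]]
scene 30 [[353.0, 213.0]]
scene 45 [[354.0, 207.0]]
[352 223] [317 273]
```

View pics/c3.png

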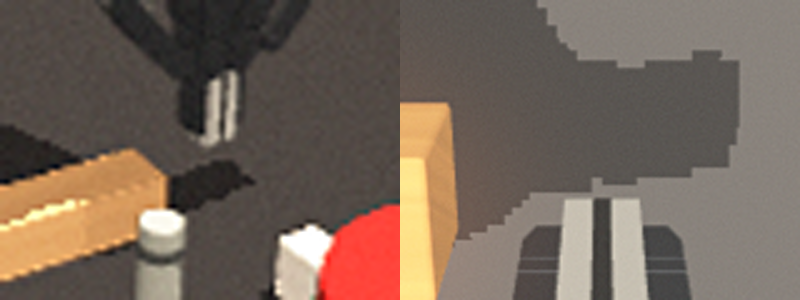

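The tips show at scene (354,212) with a shadow gap, so they are about 30 mm above the reading, roughly 24 mm up with no contact. I'll lower 15 mm more and check the force.

>>> step_arm --targets '[{"dp":[0,0,0.02],"angular":[0,0,0],"fingers":1},{"dp":[0,0,0.03],"angular":[0,0,0],"fingers":1},{"dp":[0,0,0.04],"angular":[0,0,0],"fingers":1},{"dp":[0,0,0.05],"angular":[0,0,0],"fingers":1},{"dp":[0,0,0.06],"angular":[0,0,0],"fingers":1},{"dp":[0,0,0.07],"angular":[0,0,0],"fingers":1},{"dp":[0,0,0.075],"angular":[0,0,0],"fingers":1},{"dp":[0,0,0.075],"angular":[0,0,0],"fingers":1}]'

```text
time: 10.35
tool_pos: [511.1, 154.3, -20.7]
tcp_rot: [-180.0, -0.0, 178.3]
ft_force: [0.8, 0.2, -0.7]
finger_gap: -0.1
grip_force: 0.0
```

>>> step_arm --targets '[{"dp":[0,-0.08,0],"angular":[0,0,0],"fingers":1},{"dp":[0,-0.15,0],"angular":[0,0,0],"fingers":1},{"dp":[0,-0.23,0],"angular":[0,0,0],"fingers":1},{"dp":[0,-0.32,0],"angular":[0,0,0],"fingers":1},{"dp":[0,-0.41,0],"angular":[0,0,0],"fingers":1},{"dp":[0,-0.48,0],"angular":[0,0,0],"fingers":1},{"dp":[0,-0.52,0],"angular":[0,0,0],"fingers":1},{"dp":[0,-0.54,0],"angular":[0,0,0],"fingers":1}]'

```text
time: 11.35
tool_pos: [508.0, 45.9, -20.6]
tcp_rot: [180.0, 0.0, 178.3]
ft_force: [0.2, 1.4, 0.2]
finger_gap: -0.1
grip_force: 0.7
```

```bash
python3 -c "
from h import *
look([504,-97,-1.6])"
```

```text
wrist 0.56 px 25171 world [ 506.  -100.5   -1.1] err 0.04 bay [-103.9  -77.6   -4.9]
scene none
side 0.78 px 1488 world [506.4 -97.3  -1.6] err 0.07 bay [-103.4  -74.5   -5.4]
11.65 [507.9  46.7 -20.7] [-180.    -0.   178.3] [0.2 0.1 0. ]
```

Push A worked: the batten is now at world (506,-99,-1.3°). Next I'll go to its robot side with the fingers partly open.

>>> step_arm --targets '[{"dp":[0,0.03,-0.25],"angular":[0,0,0],"fingers":0.3},{"dp":[0,0.03,-0.4],"angular":[0,0,0],"fingers":0.3},{"dp":[0.1,-0.2,-0.4],"angular":[0,0,0],"fingers":0.3},{"dp":[0.2,-0.5,-0.4],"angular":[0,0,0],"fingers":0.3},{"dp":[0.25,-0.735,-0.4],"angular":[0,0,0],"fingers":0.3},{"dp":[0.25,-0.735,-0.4],"angular":[0,0,0],"fingers":0.3},{"dp":[0.25,-0.735,-0.4],"angular":[0,0,0],"fingers":0.3},{"dp":[0.25,-0.735,-0.3],"angular":[0,0,0],"fingers":0.3}]'

```text
time: 12.65
tool_pos: [455.7, -98.4, 40.8]
tcp_rot: [-180.0, 0.2, 178.4]
ft_force: [0.4, 1.1, 0.3]
finger_gap: 59.7
grip_force: 0.0
```

>>> step_arm --targets '[{"dp":[0,0,0.1],"angular":[0,0,0],"fingers":0.3},{"dp":[0,0,0.2],"angular":[0,0,0],"fingers":0.3},{"dp":[0,0,0.26],"angular":[0,0,0],"fingers":0.3},{"dp":[0,0,0.3],"angular":[0,0,0],"fingers":0.3},{"dp":[0,0,0.31],"angular":[0,0,0],"fingers":0.3},{"dp":[0,0,0.32],"angular":[0,0,0],"fingers":0.3},{"dp":[0,0,0.335],"angular":[0,0,0],"fingers":0.3},{"dp":[0,0,0.335],"angular":[0,0,0],"fingers":0.3}]'

```text
time: 13.65
tool_pos: [453.6, -99.2, -27.6]
tcp_rot: [-180.0, 0.0, 178.3]
ft_force: [-0.4, 0.1, 0.2]
finger_gap: 60.1
grip_force: 0.0
```

>>> step_arm --targets '[{"dp":[-0.1,0,0],"angular":[0,0,0],"fingers":0.3},{"dp":[-0.14,0,0],"angular":[0,0,0],"fingers":0.3},{"dp":[-0.2,0.002,0],"angular":[0,0,0.015],"fingers":0.3},{"dp":[-0.26,0.006,0],"angular":[0,0,0.032],"fingers":0.3},{"dp":[-0.32,0.01,0],"angular":[0,0,0.05],"fingers":0.3},{"dp":[-0.38,0.014,0],"angular":[0,0,0.066],"fingers":0.3},{"dp":[-0.43,0.017,0],"angular":[0,0,0.08],"fingers":0.3},{"dp":[-0.47,0.02,0],"angular":[0,0,0.092],"fingers":0.3}]'

```text
time: 14.65
tool_pos: [547.6, -97.8, -27.7]
tcp_rot: [-180.0, -0.1, 161.7]
ft_force: [-1.7, 0.1, 1.4]
finger_gap: 59.7
grip_force: 0.9
```

```bash
python3 -c "
from h import *
look([570,-106,-17])"
```

```text
wrist 0.78 px 33038 world [ 577.3 -103.3  -16. ] err 0.6 bay [-33.  -85.2 -19.9]
scene 0.8 px 2288 world [ 576.1 -104.2  -16.8] err 0.14 bay [-34.2 -86.1 -20.6]
side 0.64 px 679 world [ 578.7 -102.5  -16.4] err 1.09 bay [-31.5 -84.6 -20.3]
14.95 [547.3 -97.9 -27.7] [-180.    -0.   161.8] [-0.  -0.5 -0. ]
```

The batten is at about bay (-34,-86,-20.5°). That leaves only about 1.5 mm to pass the post, so I'll nudge it 5 mm further, back off, raise and measure again.

>>> step_arm --targets '[{"dp":[-0.015,0,0],"angular":[0,0,0],"fingers":0.3},{"dp":[-0.025,0,0],"angular":[0,0,0],"fingers":0.3},{"dp":[-0.027,0,0],"angular":[0,0,0],"fingers":0.3},{"dp":[0.1,0,0],"angular":[0,0,0],"fingers":0.3},{"dp":[0.2,0,-0.3],"angular":[0,0,0],"fingers":0.6},{"dp":[0.2,0,-0.6],"angular":[0,0,0],"fingers":1},{"dp":[0.2,0,-0.8],"angular":[0,0,0],"fingers":1},{"dp":[0.2,0,-0.8],"angular":[0,0,0],"fingers":1}]'

```text
time: 15.95
tool_pos: [513.0, -86.2, 137.4]
tcp_rot: [180.0, 0.5, 161.8]
ft_force: [0.1, 0.5, -0.8]
finger_gap: -0.1
grip_force: 0.0
```

```bash
python3 -c "
from h import *
look([580,-106,-17])"
```

```text
wrist 0.65 px 11152 world [ 573.8 -103.6  -17.4] err 0.12 bay [-36.5 -85.4 -21.3]
scene 0.7 px 2544 world [ 580.2 -106.4  -17.1] err 0.04 bay [-30.3 -88.6 -21. ]
side 0.88 px 1351 world [ 582.1 -102.1  -16.7] err 0.07 bay [-28.1 -84.4 -20.6]
16.25 [508.6 -85.  130.5] [-180.    -0.2  161.8] [-0.4  0.7 -0.4]
```

```bash
python3 -c "
from h import *
look([580,-106,-17],('wrist','wrist'))"
```

```text
wrist 0.86 px 10992 world [ 580.9 -104.8  -17.2] err 0.14 bay [-29.5 -87.1 -21.1]
wrist 0.79 px 10966 world [ 581.1 -104.8  -17.3] err 0.14 bay [-29.3 -87.  -21.2]
16.45 [509.3 -85.2 131.5] [-1.800e+02 -1.000e-01  1.618e+02] [ 0.  -0.8 -0.3]
```

>>> step_arm --targets '[{"dp":[-0.385,-0.805,0],"angular":[0,0,-0.0055],"fingers":1},{"dp":[-0.385,-0.805,0],"angular":[0,0,-0.0055],"fingers":1},{"dp":[-0.385,-0.805,0],"angular":[0,0,-0.0055],"fingers":1},{"dp":[-0.385,-0.805,0],"angular":[0,0,-0.0055],"fingers":1},{"dp":[-0.385,-0.805,0],"angular":[0,0,-0.0055],"fingers":1},{"dp":[-0.385,-0.805,0.1],"angular":[0,0,-0.0055],"fingers":1},{"dp":[-0.385,-0.805,0.2],"angular":[0,0,-0.0055],"fingers":1},{"dp":[-0.385,-0.805,0.3],"angular":[0,0,-0.0055],"fingers":1}]'

```text
time: 17.45
tool_pos: [531.8, -261.1, 70.0]
tcp_rot: [180.0, -0.1, 162.8]
ft_force: [-0.9, 0.2, -0.2]
finger_gap: 0.3
grip_force: 0.0
```

>>> step_arm --targets '[{"dp":[0,0,0.15],"angular":[0,0,0],"fingers":1},{"dp":[0,0,0.3],"angular":[0,0,0],"fingers":1},{"dp":[0,0,0.4],"angular":[0,0,0],"fingers":1},{"dp":[0,0,0.44],"angular":[0,0,0],"fingers":1},{"dp":[0,0,0.455],"angular":[0,0,0],"fingers":1},{"dp":[0,0,0.46],"angular":[0,0,0],"fingers":1},{"dp":[0,0,0.46],"angular":[0,0,0],"fingers":1},{"dp":[0,0,0.46],"angular":[0,0,0],"fingers":1}]'

```text
time: 18.45
tool_pos: [533.0, -262.7, -18.9]
tcp_rot: [-180.0, 0.1, 162.7]
ft_force: [-0.5, -0.4, 0.3]
finger_gap: -0.3
grip_force: 0.0
```

>>> step_arm --targets '[{"dp":[0,0.08,0],"angular":[0,0,0],"fingers":1},{"dp":[0,0.14,0],"angular":[0,0,0],"fingers":1},{"dp":[0,0.2,0],"angular":[0,0,0],"fingers":1},{"dp":[0,0.27,0],"angular":[0,0,0],"fingers":1},{"dp":[0,0.34,0],"angular":[0,0,0],"fingers":1},{"dp":[0,0.4,0],"angular":[0,0,0],"fingers":1},{"dp":[0,0.44,0],"angular":[0,0,0],"fingers":1},{"dp":[0,0.45,0],"angular":[0,0,0],"fingers":1}]'

```text
time: 19.45
tool_pos: [559.4, -176.0, -19.5]
tcp_rot: [-180.0, 0.0, 162.8]
ft_force: [-0.2, -2.4, 1.7]
finger_gap: -0.2
grip_force: 1.4
```

```bash
python3 -c "
from h import *
look([600,-40,-17])"
```

```text
wrist 0.86 px 25384 world [601.3 -37.4 -17.4] err 0.03 bay [ -4.6 -21.2 -21.3]
scene 0.62 px 2501 world [600.3 -40.9 -17.5] err 0.05 bay [ -5.8 -24.6 -21.4]
side 0.92 px 967 world [602.4 -34.7 -19.1] err 0.29 bay [ -3.3 -18.5 -22.9]
19.75 [ 558.8 -176.4  -19.9] [180.   -0.  162.7] [ 0.8 -1.1  0.3]
```

>>> step_arm --targets '[{"dp":[0,0.03,0],"angular":[0,0,0],"fingers":1},{"dp":[0,0.07,0],"angular":[0,0,0],"fingers":1},{"dp":[0,0.11,0],"angular":[0,0,0],"fingers":1},{"dp":[0,0.15,0],"angular":[0,0,0],"fingers":1},{"dp":[0,0.175,0],"angular":[0,0,0],"fingers":1},{"dp":[0,0.185,0],"angular":[0,0,0],"fingers":1},{"dp":[0,0.14,0],"angular":[0,0,0],"fingers":1},{"dp":[0,0.08,0],"angular":[0,0,0],"fingers":1}]'

```text
time: 20.75
tool_pos: [563.7, -161.9, -19.5]
tcp_rot: [-180.0, 0.0, 162.8]
ft_force: [-0.2, -0.7, 0.8]
finger_gap: 0.2
grip_force: 0.0
```

```bash
python3 -c "
from h import *
look([611,-4,-17])"
```

```text
wrist 0.57 px 21939 world [612.2  -4.4 -17.4] err 0.01 bay [  8.6  11.  -21.3]
scene 0.61 px 2211 world [610.9  -5.1 -15.8] err 0.14 bay [  7.2  10.4 -19.7]
side 0.95 px 1083 world [613.5  -2.8 -18.4] err 0.16 bay [  9.9  12.5 -22.3]
21.05 [ 563.8 -161.3  -19.6] [180.   -0.  162.7] [-0.8 -0.4  0.2]
```

The batten is at bay (8.6,11,-21.3°), with its left tip behind the post. Now I'll go to the robot side of its right half and swing it in.

>>> step_arm --targets '[{"dp":[0,-0.03,-0.25],"angular":[0,0,0],"fingers":0.3},{"dp":[0.03,0,-0.5],"angular":[0,0,0],"fingers":0.3},{"dp":[0.21,0.25,-0.5],"angular":[0,0,0],"fingers":0.3},{"dp":[0.215,0.5,-0.5],"angular":[0,0,0],"fingers":0.3},{"dp":[0.215,0.57,-0.5],"angular":[0,0,0],"fingers":0.3},{"dp":[0.215,0.57,-0.5],"angular":[0,0,0],"fingers":0.3},{"dp":[0.215,0.57,-0.5],"angular":[0,0,0],"fingers":0.3},{"dp":[0.215,0.57,-0.4],"angular":[0,0,0],"fingers":0.3}]'

```text
time: 22.05
tool_pos: [558.3, -41.0, 61.4]
tcp_rot: [180.0, 0.2, 162.7]
ft_force: [0.1, -0.2, 0.3]
finger_gap: 59.6
grip_force: 0.0
```

>>> step_arm --targets '[{"dp":[0,0,0.1],"angular":[0,0,0],"fingers":0.3},{"dp":[0,0,0.2],"angular":[0,0,0],"fingers":0.3},{"dp":[0,0,0.3],"angular":[0,0,0],"fingers":0.3},{"dp":[0,0,0.38],"angular":[0,0,0],"fingers":0.3},{"dp":[0,0,0.42],"angular":[0,0,0],"fingers":0.3},{"dp":[0,0,0.435],"angular":[0,0,0],"fingers":0.3},{"dp":[0,0,0.435],"angular":[0,0,0],"fingers":0.3},{"dp":[0,0,0.435],"angular":[0,0,0],"fingers":0.3}]'

```text
time: 23.05
tool_pos: [557.4, -39.6, -25.8]
tcp_rot: [180.0, 0.1, 162.7]
ft_force: [0.7, 0.6, -0.4]
finger_gap: 59.6
grip_force: 0.0
```

>>> step_arm --targets '[{"dp":[-0.05,0,0],"angular":[0,0,0],"fingers":0.3},{"dp":[-0.074,0,0],"angular":[0,0,0],"fingers":0.3},{"dp":[-0.112,-0.006,0],"angular":[0,0,-0.02],"fingers":0.3},{"dp":[-0.15,-0.012,0],"angular":[0,0,-0.039],"fingers":0.3},{"dp":[-0.187,-0.016,0],"angular":[0,0,-0.059],"fingers":0.3},{"dp":[-0.226,-0.017,0],"angular":[0,0,-0.079],"fingers":0.3},{"dp":[-0.264,-0.015,0],"angular":[0,0,-0.098],"fingers":0.3},{"dp":[-0.302,-0.01,0],"angular":[0,0,-0.118],"fingers":0.3}]'

```text
time: 24.05
tool_pos: [614.2, -59.6, -26.6]
tcp_rot: [-180.0, -0.0, -175.9]
ft_force: [-1.3, 0.4, 1.3]
finger_gap: 60.3
grip_force: 0.6
```

```bash
python3 -c "
from h import *
look([638,-8,3])"
```

```text
wrist 0.95 px 27853 world [644.4  -1.2   0.7] err 0.65 bay [40.9 12.  -3.2]
scene 0.95 px 2161 world [639.9 -10.    3.3] err 0.15 bay [35.8  3.5 -0.6]
side 0.63 px 756 world [644.8  -9.    1.1] err 0.81 bay [40.8  4.2 -2.8]
24.35 [613.5 -59.3 -26.7] [ 180.    -0.  -176.1] [-0.6  0.5  1.5]
```

>>> step_arm --targets '[{"dp":[0.03,0,0],"angular":[0,0,0],"fingers":0.3},{"dp":[0.03,0.12,0],"angular":[0,0,0],"fingers":0.3},{"dp":[0.03,0.22,0],"angular":[0,0,0],"fingers":0.3},{"dp":[0,0.22,0],"angular":[0,0,0],"fingers":0.3},{"dp":[-0.04,0.22,0],"angular":[0,0,0],"fingers":0.3},{"dp":[-0.08,0.22,0],"angular":[0,0,0],"fingers":0.3},{"dp":[-0.11,0.22,0],"angular":[0,0,0],"fingers":0.3},{"dp":[-0.13,0.22,0],"angular":[0,0,0],"fingers":0.3}]'

```text
time: 25.35
tool_pos: [637.0, -14.0, -26.7]
tcp_rot: [-180.0, -0.0, -176.0]
ft_force: [-1.4, -0.6, 1.4]
finger_gap: 59.8
grip_force: 1.0
```

>>> step_arm --targets '[{"dp":[-0.008,0,0],"angular":[0,0,0],"fingers":0.3},{"dp":[-0.012,0,0],"angular":[0,0,0],"fingers":0.3},{"dp":[-0.016,0,0],"angular":[0,0,0],"fingers":0.3},{"dp":[-0.02,0,0],"angular":[0,0,0],"fingers":0.3},{"dp":[-0.022,0,0],"angular":[0,0,0],"fingers":0.3},{"dp":[-0.022,0,0],"angular":[0,0,0],"fingers":0.3},{"dp":[-0.022,0,0],"angular":[0,0,0],"fingers":0.3},{"dp":[-0.022,0,0],"angular":[0,0,0],"fingers":0.3}]'

```text
time: 26.35
tool_pos: [641.0, -13.3, -26.6]
tcp_rot: [180.0, 0.0, -176.0]
ft_force: [-0.8, 0.5, -0.2]
finger_gap: 60.1
grip_force: 0.3
```

```bash
python3 -c "
from h import *
look([668,-8,3.9])
print(bayf(np.r_[sense()['tool_pos'][:2],0]))"
```

```text
wrist 0.61 px 34022 world [668.4  -6.4   3.9] err 0.54 bay [64.5  5.2  0. ]
scene 0.56 px 1175 world [641.9  -6.4   6.5] err 1.06 bay [38.   7.   2.6]
side 0.84 px 783 world [670.4  -5.3   3.3] err 0.73 bay [66.5  6.1 -0.6]
26.65 [641.  -13.3 -26.6] [ 180.    0. -176.] [-0.7 -0.3 -0.5]
[36.67157719  0.21422802 -3.89      ]
```

There's no rail contact force yet, so I'll press on gently in 1 mm steps.

>>> step_arm --targets '[{"dp":[-0.004,0,0],"angular":[0,0,0],"fingers":0.3},{"dp":[-0.006,0,0],"angular":[0,0,0],"fingers":0.3},{"dp":[-0.008,0,0],"angular":[0,0,0],"fingers":0.3},{"dp":[-0.01,0,0],"angular":[0,0,0],"fingers":0.3},{"dp":[-0.01,0,0],"angular":[0,0,0],"fingers":0.3},{"dp":[-0.01,0,0],"angular":[0,0,0],"fingers":0.3},{"dp":[-0.01,0,0],"angular":[0,0,0],"fingers":0.3},{"dp":[-0.01,0,0],"angular":[0,0,0],"fingers":0.3}]'

```text
time: 27.65
tool_pos: [641.6, -13.3, -26.7]
tcp_rot: [180.0, -0.2, -176.0]
ft_force: [-8.6, 0.2, 6.4]
finger_gap: 59.7
grip_force: 4.4
```

The rail is touched (8.6 N, advance stopped). I'll press 1 mm more, back out, lift and inspect.

>>> step_arm --targets '[{"dp":[-0.005,0,0],"angular":[0,0,0],"fingers":0.3},{"dp":[-0.005,0,0],"angular":[0,0,0],"fingers":0.3},{"dp":[0.06,0,0],"angular":[0,0,0],"fingers":0.3},{"dp":[0.1,0,-0.2],"angular":[0,0,0],"fingers":0.3},{"dp":[0.1,0,-0.5],"angular":[0,0,0],"fingers":0.3},{"dp":[0.2,0,-0.8],"angular":[0,0,0],"fingers":0.3},{"dp":[0.3,0,-1],"angular":[0,0,0],"fingers":0.3},{"dp":[0.4,0,-1],"angular":[0,0,0],"fingers":0.3}]'

```text
time: 28.65
tool_pos: [566.2, -19.2, 179.2]
tcp_rot: [-179.9, 0.6, -176.0]
ft_force: [0.1, 0.4, -1.2]
finger_gap: 59.6
grip_force: 0.0
```

>>> step_arm --targets '[{"dp":[0,0,-0.7],"angular":[0,0,0],"fingers":0.3},{"dp":[0,0,-0.7],"angular":[0,0,0],"fingers":0.3},{"dp":[0,0,-0.7],"angular":[0,0,0],"fingers":0.3},{"dp":[0,0,-0.7],"angular":[0,0,0],"fingers":0.3},{"dp":[0,0,-0.7],"angular":[0,0,0],"fingers":0.3},{"dp":[0,0,-0.7],"angular":[0,0,0],"fingers":0.3},{"dp":[0,0,-0.7],"angular":[0,0,0],"fingers":0.3},{"dp":[0,0,-0.7],"angular":[0,0,0],"fingers":0.3}]'

```text
time: 29.65
tool_pos: [563.0, -18.7, 312.8]
tcp_rot: [180.0, -0.1, -176.0]
ft_force: [1.0, 0.1, -0.0]
finger_gap: 59.8
grip_force: 0.0
```

```bash
python3 -c "
from h import *
look([668,-8,3.9])
for n in('dropper','tin'): q=pinpoint('wrist',n); print(n,ray('wrist',[q[0]['at']],0).round() if q else None)
im=snapshot('wrist'); q=proj('wrist',[[640,-12,0]])[0].astype(int); print(q)
y0=max(q[1]-90,0);x0=max(q[0]-150,0)
cv2.imwrite('pics/end.png',cv2.resize(im[y0:y0+180,x0:x0+300],(800,480),interpolation=2))"
```

```text
wrist 0.97 px 4840 world [668.1  -6.5   4.1] err 0.03 bay [64.2  5.1  0.2]
scene 0.63 px 1179 world [643.2  -4.1   7.2] err 1.04 bay [39.5  9.2  3.4]
side 0.74 px 1289 world [670.   -5.3   4.1] err 0.07 bay [66.1  6.2  0.2]
29.95 [563.2 -18.7 313.5] [-180.    0. -176.] [ 0.3 -0.3  0.3]
dropper [[ 661. -245.    0.]]
tin [[634. 207.   0.]]
[318 232]
```

View pics/end.png

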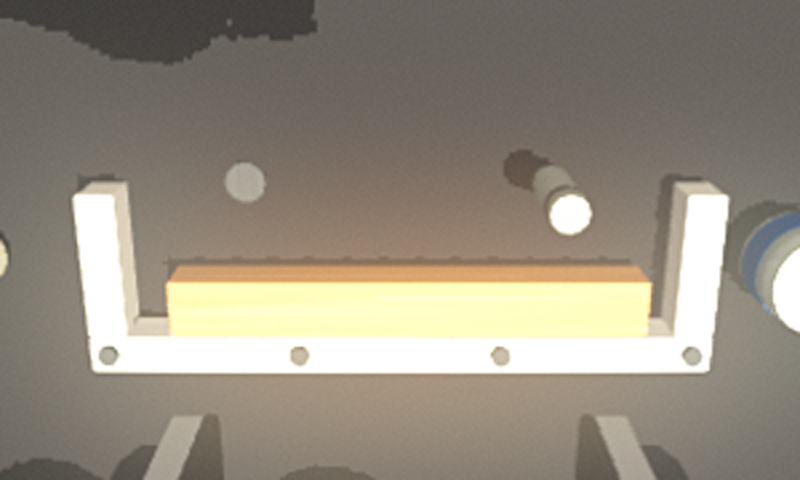

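The batten lies flat inside the bay, flush along the back rail: its top edge meets the rail from (168,337) to (650,337). The fit gives bay (64.2,5.1,0.2°) against an ideal x of 64. The post is in front of it, and the tin and dropper haven't moved.

```bash
python3 -c "
from bench import *
print(hand_in())"
```

```text
the job is handed in; nothing more can be done
None
```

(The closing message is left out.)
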